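Tidy the scissors away and lift the round bun with the tongs

ROBOT

A 6-joint arm with a two-finger parallel gripper is mounted at the origin on the work surface. World frame = base frame: x ahead of the robot, y to its left, z up, the work surface at z = 0. Lengths are in mm, angles in rad, forces in N, time in s.
With the tool pointing down it reaches from about 375 to 900 mm from the base axis. Payload 3.1 kg.
Tool frame: the origin (TCP) lies midway between the tips of the shut fingers; the grasp point (between the pads) lies 19 mm behind it; z points along the fingers, y is the line along which they close (so a half turn about z gives the same grasp; the last joint's range is limited). The gripper opens to 85 mm and grips with 20 to 120 N. Pads are 22 mm wide; open, the fingers measure 114 mm over their backs; the gripper's body (76 mm by 85 mm) begins 54 mm behind the grasp point. The pads swing forward as they close: fully open they stand 13 mm farther back than shut.
Start: joints at [0.941, 0.527, 1.433, -0, 1.181, -0.178], TCP at [272.824, 562.284, 231.31] pointing down, gripper open.
Joint ranges: [-3.08, 3.08], [-0.75, 2.2], [0.22, 2.44], [-1.43, 4.57], [0, 2.65], [-2.85, 2.85]. Speed limits (rad/s): [2.79, 2.79, 3.14, 3.14, 3.14, 3.14].

INTERFACE

Orientations are given as a unit quaternion [w, x, y, z].
In Python, from cell import status, read_camera, r gives the robot as it stands. The module is installed in compiled form; this text tells all that it offers.
- The arm moves only by the tool jog_arm, never from a script. Its argument "plan" is a list that holds one entry, the list of rows, each a list of 7 numbers: the opening, from 0 (shut) to 1 (fully open), then the shift along the world's x, y, z in m, then the turn, a rotation vector about the world's x, y, z in rad. A call has 1 to 20 rows; each row is the pose to reach, as a shift and turn from the pose commanded when the call began; what a row does not reach only later rows make up. A row lasts 1/8 s, in which the tool goes at most 62.5 mm and 10.7 degrees, less where a joint would pass 70% of its speed; a pose out of reach is approached as far as the arm can. A call with a gripper value outside its range is refused whole. The fingers move at their own pace and stop on an object; the grip force is fixed at half the most. Time passes only in rows, so rows that repeat a pose let the fingers close. It gives the time, the measured TCP pose, the force, the opening and the grip force at its end, in the units of the state.
- status.sense(): the state, without advancing time (a new reading comes with each control period).
- read_camera(name): name is "scene" or "side" or "wrist"; returns a dict with "frame" (480x640x3 uint8, red, green, blue), "mtx" (3x3 intrinsics, pixels), "T" (4x4, takes a point from camera to world coordinates); the wrist camera has in their place "hand_eye" (4x4, takes a point from camera to tool coordinates, whose origin is the TCP and whose axes are the flange's). Camera axes: x right, y up, looking along -z (the intrinsics and any distortion apply to the point x, -y, -z); pixel columns grow to the right and rows downward; lengths in mm; the calibration is good to about 2 mm. A picture is of the moment at which its call begins: read the wrist's pose just before it. There is no depth.
- r.hand_in(): hands the job in; it is judged then, once.
The state is a dict: "time": time; "joints": joint angles; "qvel": joint speeds; "joint_torque": joint torques, N m; "eef_pos": TCP position; "tool_rot": TCP orientation; "contact_force": force on the tool from outside, world axes, zero at the start; "ft_torque": the same for the moment, N m; "grip_width": finger opening in mm; "gripper_force": force on a finger pad.
Only numpy, scipy, OpenCV 4.12 (cv2) and the standard library are available. Lean on these libraries where they do the work, as an engineer would, in place of code of your own. Each camera call takes 0.05 s, during which the arm holds its last target. There are 200 camera calls.

TASK

A pair of scissors has been left on the bread board in front of the rolls: first put it in the open drawer of the low cabinet so that it lies flat on the drawer's floor, and let go of it. Then take the spring tongs, close their tips on the small round bun and lift it with the tongs to about 15 cm above the board, without ever touching the bun with the gripper and without disturbing the other two rolls. The job finishes while you are still holding the bun up in the tongs, at rest: do not put it down or let go.

Things in the scene. Friction and masses are not known exactly. Their poses are not given: they have to be found in the camera images.
- scissors: Small closed kitchen scissors, 155 mm long, 8 mm thick, 70 g, lying flat across the board on the robot's side of the rolls. Steel blades 12 mm wide, two black finger rings (66 mm across the pair). Origin: underside of the steel shank, 18 mm wide, from 25 mm behind to 15 mm ahead of the origin: grip it across y. x points to the blade tip, z up.
- scissors_tip (a point): Tip of the scissors' blades: 78 mm ahead of the scissors' origin, 4 mm above the underside.
- scissors_rings (a point): Finger ring end of the scissors, between the rings: 70 mm behind the scissors' origin, 4 mm above the underside.
- drawer_floor (a point): Point on the floor inside the open drawer of the low dark cabinet at the left, 22 mm above the table. x points from its front into the cabinet, y along the front, z up. Inside x -62 to 173, y -99 to 99 mm; side walls rise 36 mm, the front panel 45 mm. Only the part in front of the cabinet's front edge is open above. It slides if pushed with over 1 N; a bar handle stands 35 mm out in front.
- cabinet_front (a point): Middle of the front edge of the cabinet's top board, on its upper face, 80 mm above the table. Same axes as the drawer. The cabinet is 240 mm wide, fixed, and a jar and tins stand at the back of its top, more than 150 mm behind this edge.
- tongs: Spring tongs, 238 mm long, 110 g, lying on their side on the table at the right: the two steel arms (24 mm high) open and close horizontally. Origin: underside, between the hinges (14 mm apart) in the black end piece, which reaches 22 mm behind. x points along the middle to the open tips, y to the left arm, z up. The arms are sprung apart and turn equally.
- tongs_left: Left arm (+y) of the tongs, origin at its hinge. Steel, 3 mm thick, 216 mm long.
- tongs_right: Right arm (-y) of the tongs, origin at its hinge; mirror image of the left.
- tongs_grip (a point): Where to grip the tongs, across y: 100 mm ahead of the hinges, midway between the arms, 12 mm above the underside; straight grip parts reach 30 mm either side. Width over the arms here: 59 mm free, 53 mm with the grip parts parallel, tips 69 mm apart (best for carrying), 41 mm holding the bun. The spring pushes back with 11 N; a grip of 30 N holds the bun. 1 mm less here closes the tips by 2 mm.
- tongs_tips (a point): Point midway between the two flat tip plates (each 40 mm long, 24 mm high, inner faces free 81 mm apart): 197 mm ahead of the hinges, 12 mm above the underside. The arms are 216 mm long.
- bun: The small round bun: the only round one of the three breads on the board, a flattened dome of 46 mm diameter (widest from 9 to 20 mm above its base) and 36 mm height, 45 g, with a pale cross on top. Origin: centre of its underside.
- oval_roll: Oval roll on the board, 75 x 46 mm, 38 mm high, same crust: to be left alone. Origin: centre of its underside.
- square_roll: Square roll on the board, 58 x 58 mm, 36 mm high, same crust: to be left alone. Origin: centre of its underside.
- board: Fixed wooden bread board, 260 mm (x) by 340 mm (y), its top 20 mm above the table. Origin: centre of its underside. Three breads stand along its y axis, about 45 mm beyond its middle, 100 mm apart, in any order; the scissors lie about 85 mm nearer the robot than its middle.
Things that resemble listed ones, but are neither listed nor needed, are in the scene too. Of the things like the scissors, leave any that is pink, purple or yellow; of the rest the smaller one is meant.

How it is judged (in metres and radians):
On the way, in this order (a step that is already met when the one before it is completed fails the run):
1. the scissors lie in the drawer, let go (x of scissors_tip in the frame of drawer_floor between -0.067 and 0.178 m and y of scissors_tip in the frame of drawer_floor between -0.102 and 0.102 m and z of scissors_tip in the frame of drawer_floor between -0.01 and 0.03 m and x of scissors_rings in the frame of drawer_floor between -0.067 and 0.178 m and y of scissors_rings in the frame of drawer_floor between -0.102 and 0.102 m and z of scissors_rings in the frame of drawer_floor between -0.01 and 0.03 m and contact force between scissors and the fingers below 0.1 N and linear speed of scissors below 0.03 m/s), for 0.3 s.
2. the tongs are picked up off the table (height (world z) of tongs above 0.03 m and contact force between each of tongs_left, tongs_right and the fingers above 0.3 N), for 0.2 s.
At the end, for the whole second after the job is handed in: The bun is held still between both tong tips, base 120 mm or more above the table, fingers pressing both arms, nothing else touching the bun; the scissors are released inside the drawer, both ends within the walls and under 30 mm above its floor; the other two rolls moved under 30 mm (all of step 1 and height (world z) of each of bun, tongs_tips above 0.12 m and linear speed of bun below 0.03 m/s and contact force between bun and tongs_left above 0.3 N and contact force between bun and tongs_right above 0.3 N and contact force between each of tongs_left, tongs_right and the fingers above 1 N and contact force between bun and the arm below 0.05 N and contact force between bun and the fingers below 0.05 N and contact force between bun and board below 0.05 N and contact force between bun and oval_roll below 0.05 N and contact force between bun and square_roll below 0.05 N and distance of each of oval_roll, square_roll from where it was at the start of the episode below 0.03 m); the arm keeps its last pose, push and grip.
It fails at once if the gripper touched the bun (contact force between bun and the fingers above 0.5 N or contact force between bun and the arm above 0.5 N).
It fails at once if the oval or the square roll was pushed away (distance of any of oval_roll, square_roll from where it was at the start of the episode above 0.03 m).
It also fails if it takes over 64 s, if anything falls off the work surface, if the arm or the gripper's body presses on something with over 40 N, if the wrist force passes 120 N, or if a joint passes its speed limit or range.

## Working session

There is one attempt and no reset: what is moved stays moved. The work goes in short steps, Python scripts to look and compute and a tool call to move; the robot and the scene stay as the last step left them, time stands still between calls to the robot, and variables do not carry over. Pictures are saved under pics/ and viewed, at most 10 in all, crops included, and the job is handed in when it is done.

Besides the shell and the picture viewer there is one more tool, called after "Call:" as name([rows], argument=value, ...), one row to a line, values as JSON. jog_arm: Moves the arm, as the interface text tells. Its arguments: {"type":"object","properties":{"plan":{"type":"array"}},"required":["plan"]}

```bash
mkdir -p pics
cat > h.py <<'E'
import numpy as np, cv2
from cell import status, read_camera, r
def save(name,fn):
    c=read_camera(name); cv2.imwrite('pics/'+fn+'.png',c['frame'][:,:,::-1]); np.savez(fn,**{k:v for k,v in c.items() if k!='frame'}); return c
def ray(fn,u,v,z):
    c=np.load(fn+'.npz'); K=c['mtx'];T=c['T']
    d=np.linalg.inv(K)@[u,v,1]; d=T[:3,:3]@(d*[1,-1,-1]); o=T[:3,3]
    return (o+d*(z-o[2])/d[2]).round(1)
def proj(fn,p):
    c=np.load(fn+'.npz'); q=np.linalg.inv(c['T'])@[*p,1]; q=c['mtx']@(q[:3]*[1,-1,-1]); return (q[:2]/q[2]).round(1)
E
python3 - <<'E'
from h import *
s=status.sense(); print({k:s[k] for k in('time','eef_pos','tool_rot','grip_width')})
for n in('scene','side'):
    c=save(n,n); print(c.keys(),c['mtx'],c['T'])
E
```

```text
{'time': 0.0, 'eef_pos': array([272.40281056, 561.72356848, 230.32011026]), 'tool_rot': array([-4.23056564e-04,  2.23971045e-01,  9.74595184e-01, -1.01004740e-03]), 'grip_width': 85.25798696862108}
dict_keys(['frame', 'mtx', 'T']) [[441.40750299   0.         319.63701747]
 [  0.         441.40750299 239.17777844]
 [  0.           0.           1.        ]] [[-8.65325405e-01 -3.39602706e-01  3.68621682e-01  7.99550909e+02]
 [ 5.01210433e-01 -5.86623376e-01  6.36129795e-01  5.48731932e+02]
 [ 2.10695712e-04  7.35216306e-01  6.77832530e-01  7.10275303e+02]
 [ 0.00000000e+00  0.00000000e+00  0.00000000e+00  1.00000000e+00]]
dict_keys(['frame', 'mtx', 'T']) [[511.41891505   0.         304.4123034 ]
 [  0.         511.41891505 237.53394071]
 [  0.           0.           1.        ]] [[ 8.70178371e-01  2.89398914e-01 -3.98795526e-01  6.27406486e+00]
 [-4.92689909e-01  4.99861394e-01 -7.12316812e-01 -8.25048851e+02]
 [-6.80122457e-03  8.16325214e-01  5.77552498e-01  7.14821452e+02]
 [ 0.00000000e+00  0.00000000e+00  0.00000000e+00  1.00000000e+00]]
```

View pics/scene.png

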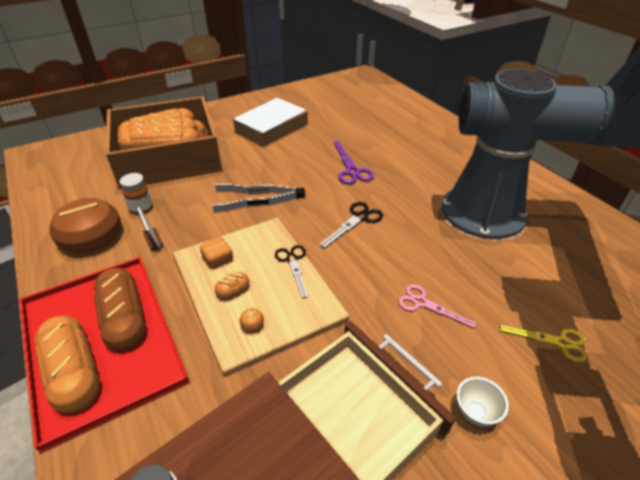

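View pics/side.png

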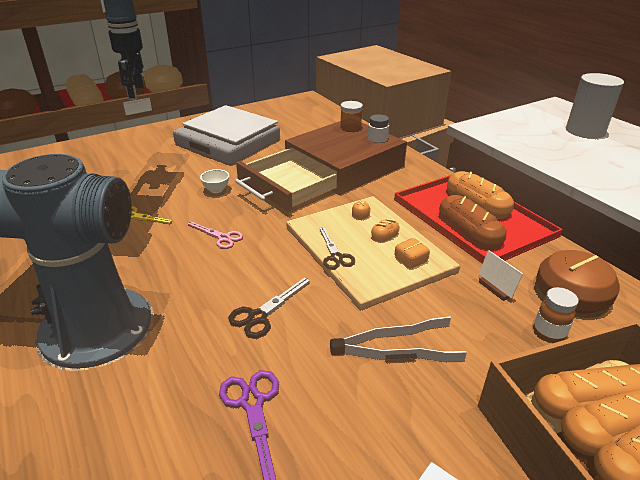

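The pictures show the board with the target scissors (scene ~292,270; side ~330,250), the bun nearest the drawer (scene 251,320; side 361,210), the tongs (scene ~260,195; side ~400,345), and the open drawer (scene ~365,405). I'll enlarge both for precise reading.

Run:
```python
import cv2
a=cv2.imread('pics/scene.png')[170:470,170:470]; cv2.imwrite('pics/c1.png',cv2.resize(a,(600,600),interpolation=cv2.INTER_CUBIC))
a=cv2.imread('pics/side.png')[145:370,230:470]; cv2.imwrite('pics/c2.png',cv2.resize(a,None,fx=2.5,fy=2.5,interpolation=cv2.INTER_CUBIC))
```

```text
(no output)
```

View pics/c1.png

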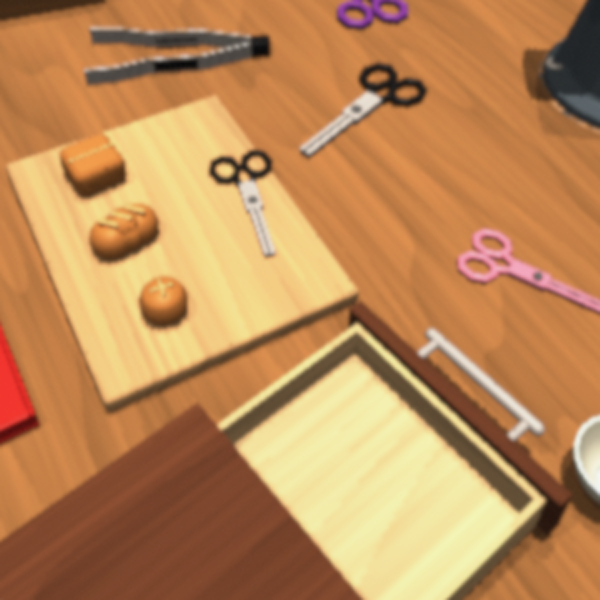

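View pics/c2.png

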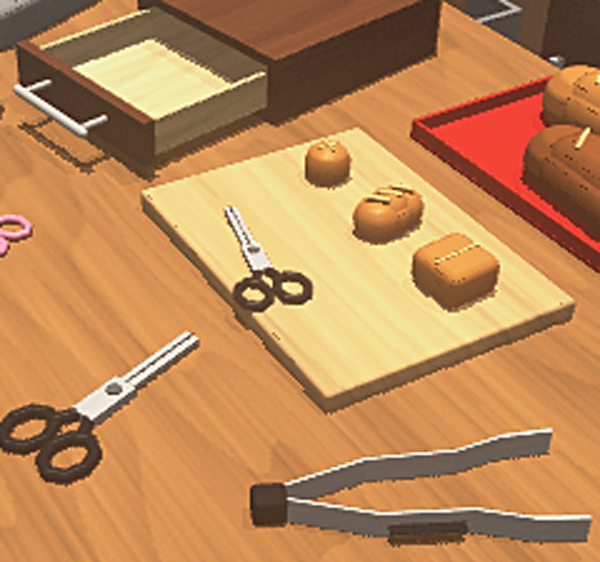

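Run:
```python
from h import *
A=lambda u,v,z:ray('scene',u/2+169.75,v/2+169.75,z)
B=lambda u,v,z:ray('side',u/2.5+229.7,v/2.5+144.7,z)
print('sc tip',A(269,253,26),B(229,207,26)); print('screw',A(252,199,28),B(252,248,28)); print('ringA',A(225,170,26),B(254,293,26));print('ringB',A(256,164,26),B(292,287,26))
print('board corners',[A(*p,20) for p in((215,97),(10,163),(110,403),(356,295))],[B(*p,20) for p in((145,190),(358,128),(574,303),(327,401))])
print('bun top',A(163,288,56),B(327,145,56),'bunmid',A(163,302,35),B(327,163,35))
print('oval top',A(124,222,50),B(388,208,50));print('sq top',A(92,155,56),B(455,250,56))
print('tongs: end',A(266,44,24),B(263,487,24),' tipnear board',A(87,70,24),B(550,430,24),'tip far',A(92,30,24),B(590,517,24), 'end pts', B(251,486,24),B(286,486,24),'grip',B(400,457,24),B(427,513,24))
print('drawer floor near corners',A(360,353,22),A(500,520,22)); print('left edge',A(240,445,22))
print('front panel ends top',A(352,308,67),A(568,495,67),B(20,42,67),B(155,125,67)); print('handle',A(430,335,45),A(540,430,45),B(17,87,45),B(102,127,45))
print('cab front top corner',A(198,408,80),B(270,60,80),B(140,8,80))
```

```text
sc tip [538.8  37.2  26. ] [537.5  40.5  26. ]
screw [519.6 -35.5  28. ] [519.7 -29.7  28. ]
ringA [524.1 -90.9  26. ] [487.3 -85.1  26. ]
ringB [490.1 -82.2  26. ] [520.8 -94.5  26. ]
board corners [array([ 475.7, -215.7,   20. ]), array([ 725.1, -227.2,   20. ]), array([737.3, 111.8,  20. ]), array([488.8, 121.1,  20. ])] [array([485.8, 115.2,  20. ]), array([737.6, 107.3,  20. ]), array([ 724.9, -229.8,   20. ]), array([ 468. , -225.3,   20. ])]
bun top [655.   47.3  56. ] [654.1  47.6  56. ] bunmid [657.   46.4  35. ] [655.1  47.1  35. ]
oval top [654.3 -52.8  50. ] [645.1 -64.7  50. ]
sq top [ 649.3 -154.8   56. ] [ 650.4 -153.4   56. ]
tongs: end [ 373.2 -274.5   24. ] [ 372.8 -281.1   24. ]  tipnear board [ 593.2 -339.    24. ] [ 594.7 -340.6   24. ] tip far [ 557.8 -417.1   24. ] [ 558.4 -420.9   24. ] end pts [ 365.7 -275.9   24. ] [ 387.9 -288.6   24. ] grip [ 477.8 -306.5   24. ] [ 460.7 -360.4   24. ]
drawer floor near corners [522.  179.2  22. ] [510.3 362.6  22. ]
left edge [657.7 204.4  22. ]
front panel ends top [520.8 160.5  67. ] [473.1 385.5  67. ] [473.4 385.7  67. ] [517.1 150.4  67. ]
handle [466.7 207.2  45. ] [443.8 327.3  45. ] [443.7 329.8  45. ] [485.5 207.3  45. ]
cab front top corner [684.  188.8  80. ] [676.7 188.7  80. ] [616.9 370.8  80. ]
```

Call:
jog_arm([
  [[0.6,0.246,-0.6,-0.1,0,0,-1.37],[0.6,0.246,-0.6,-0.1,0,0,-1.37],[0.6,0.246,-0.6,-0.1,0,0,-1.37],[0.6,0.246,-0.6,-0.1,0,0,-1.37],[0.6,0.246,-0.6,-0.1,0,0,-1.37],[0.6,0.246,-0.6,-0.1,0,0,-1.37],[0.6,0.246,-0.6,-0.1,0,0,-1.37],[0.6,0.246,-0.6,-0.1,0,0,-1.37],[0.6,0.246,-0.6,-0.1,0,0,-1.37],[0.6,0.246,-0.6,-0.1,0,0,-1.37],[0.6,0.246,-0.6,-0.1,0,0,-1.37],[0.6,0.246,-0.6,-0.1,0,0,-1.37],[0.6,0.246,-0.6,-0.1,0,0,-1.37],[0.6,0.246,-0.6,-0.1,0,0,-1.37],[0.6,0.246,-0.6,-0.1,0,0,-1.37],[0.6,0.246,-0.6,-0.1,0,0,-1.37],[0.6,0.246,-0.6,-0.1,0,0,-1.37]],
])

```text
time: 2.22
eef_pos: [518.8, -37.4, 131.4]
tool_rot: [0.0, 0.79, 0.613, 0.0]
contact_force: [-0.3, 0.5, -0.8]
grip_width: 51.3
gripper_force: 0.0
```

```bash
cat >> h.py <<'E'
from scipy.spatial.transform import Rotation as R
def wrist(fn):
    s=status.sense(); c=read_camera('wrist'); cv2.imwrite('pics/'+fn+'.png',c['frame'][:,:,::-1])
    q=s['tool_rot']; P=np.eye(4); P[:3,:3]=R.from_quat([q[1],q[2],q[3],q[0]]).as_matrix(); P[:3,3]=s['eef_pos']
    np.savez(fn,mtx=c['mtx'],T=P@c['hand_eye']); print(s['time'],s['eef_pos'],P[:3,1],s['grip_width'],s['contact_force'])
E
python3 - <<'E'
from h import *
wrist('w1'); print(proj('w1',[538.5,39,24]),proj('w1',[520,-32,28]),proj('w1',[505.5,-88,24]))
E
```

```text
2.225 [518.8362823  -37.36186068 131.42929823] [ 9.68815534e-01 -2.47783018e-01  1.91961126e-04] 51.3020754970846 [-0.28291759  0.48447204 -0.75943205]
[316.3 104.4] [315.9 228.1] [315.7 309.6]
```

View pics/w1.png

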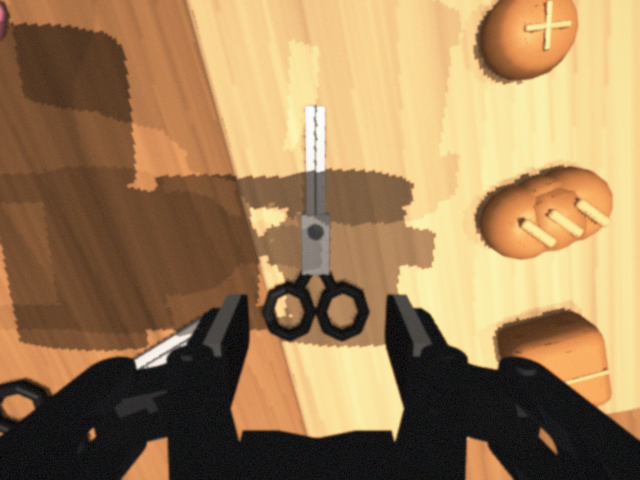

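The wrist picture confirms the scissors lie where predicted (tip 316,105; screw 315,231; rings 316,310), aligned and centred. I'll descend and grip.

Call:
jog_arm([
  [[0.5,0,0,-0.05,0,0,0],[0.5,0,0,-0.08,0,0,0],[0.5,0,0,-0.1,0,0,0],[0.5,0,0,-0.109,0,0,0],[0.5,0,0,-0.109,0,0,0],[0,0,0,-0.109,0,0,0],[0,0,0,-0.109,0,0,0],[0,0,0,-0.109,0,0,0],[0,0,0,-0.109,0,0,0],[0,0,0,-0.109,0,0,0]],
])

```text
time: 3.52
eef_pos: [519.4, -37.9, 23.4]
tool_rot: [0.001, 0.79, 0.613, 0.001]
contact_force: [-1.6, -0.6, 6.5]
grip_width: 15.7
gripper_force: 59.0
```

Call:
jog_arm([
  [[0,0,0,0.03,0,0,0],[0,0,0,0.08,0,0,0],[0,0,0,0.12,0,0,0],[0,0.02,0.05,0.12,0,0,0.1],[0,0.03,0.1,0.12,0,0,0.2],[0,0.04,0.15,0.12,0,0,0.3],[0,0.05,0.2,0.12,0,0,0.445],[0,0.055,0.26,0.12,0,0,0.445],[0,0.055,0.3,0.12,0,0,0.445],[0,0.055,0.325,0.12,0,0,0.445],[0,0.055,0.325,0.12,0,0,0.445],[0,0.055,0.325,0.12,0,0,0.445],[0,0.055,0.325,0.12,0,0,0.445]],
])

```text
time: 5.15
eef_pos: [573.8, 286.0, 142.3]
tool_rot: [-0.0, 0.636, 0.772, -0.0]
contact_force: [-0.0, 0.3, -0.1]
grip_width: 15.2
gripper_force: 58.9
```

Run:
```python
from h import *
wrist('w2'); save('scene','s2')
a=cv2.imread('pics/w2.png'); b=cv2.imread('pics/s2.png')[170:480,170:560]
h=cv2.resize(a,(400,300)); o=np.zeros((310+300,400,3),np.uint8); o[:300]=h; o[300:300+310,:390]=b; cv2.imwrite('pics/m2.png',o[:600])
ex=np.array([.982,.19]);ey=np.array([-.19,.982]);f=np.array([564,285])
for x,y in((-62,-99),(-62,99),(95,-99),(95,99)):print(proj('w2',[*(f+x*ex+y*ey),22]),proj('s2',[*(f+x*ex+y*ey),22]))
```

```text
5.15 [573.84526617 286.04219601 142.27370604] [ 9.81505187e-01  1.91434812e-01 -5.30300628e-04] 15.211397262459613 [-0.00914855  0.27875324 -0.11690167]
[218.3 358. ] [348.8 344.9]
[195.8  67.4] [435.8 425.8]
[432.2 358.1] [280.2 398.1]
[459.2  67.7] [365.8 498.3]
```

View pics/m2.png

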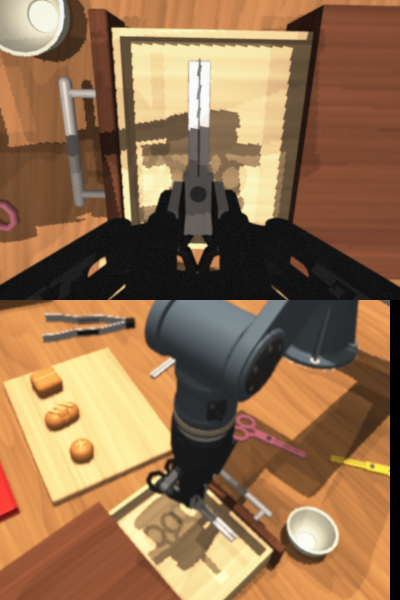

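Run:
```python
from h import *
ex=np.array([.982,.19]);ey=np.array([-.19,.982]);f=np.array([564,285])
for n,u,v,z in(('floor L',131,70,22),('floor L',132,150,22),('floor far L',131,43,22),('floor far R',293,43,22),('panel outer top',92,12,67),('panel in',110,12,67),('panel low',108,200,67),('walltop far',200,30,58),('cab',320,8,80),('cab low',292,220,80),('tip',199,60,30)):
    p=ray('w2',2*u,2*v,z); d=p[:2]-f; print(n,p,(d@ex).round(),(d@ey).round())
```

```text
floor L [529.5 336.3  22. ] -24.0 57.0
floor L [547.7 228.4  22. ] -27.0 -52.0
floor far L [524.6 367.7  22. ] -23.0 89.0
floor far R [716.6 405.   22. ] 173.0 89.0
panel outer top [489.6 386.4  67. ] -54.0 114.0
panel in [506.6 389.7  67. ] -36.0 114.0
panel low [530.8 176.7  67. ] -53.0 -100.0
walltop far [596.9 392.1  58. ] 53.0 99.0
cab [694.8 427.   80. ] 155.0 115.0
cab low [757.1 201.6  80. ] 174.0 -119.0
tip [608.5 364.   30. ] 59.0 69.0
```

Run:
```python
from h import *
ex=np.array([.982,.19]);ey=np.array([-.19,.982]);f=np.array([564,285])
for n,u,v,z in(('floor L',131,70,22),('floor L',132,150,22),('floor far L',131,43,22),('floor far R',293,43,22),('panel outer top',92,12,67),('panel in',110,12,67),('panel low',108,200,67),('walltop far',200,30,58),('cab',320,8,80),('cab low',292,220,80),('tip',199,60,143)):
    p=ray('w2',1.6*u,1.6*v,z); d=p[:2]-f; print(n,p,(d@ex).round(),(d@ey).round())
```

```text
floor L [495.4 346.7  22. ] -56.0 74.0
floor L [506.1 265.1  22. ] -61.0 -9.0
floor far L [492.5 371.2  22. ] -54.0 98.0
floor far R [644.3 400.8  22. ] 101.0 98.0
panel outer top [472.1 385.1  67. ] -71.0 116.0
panel in [485.7 387.7  67. ] -57.0 116.0
panel low [499.  227.4  67. ] -75.0 -44.0
walltop far [555.6 389.8  58. ] 12.0 105.0
cab [637.9 417.3  80. ] 98.0 116.0
cab low [669.  246.9  80. ] 96.0 -57.0
tip [559.6 363.3 143. ] 11.0 78.0
```

Measured drawer frame agrees within a few mm; scissors centred over the open part. Lower and release.

Call:
jog_arm([
  [[0,0,0,-0.05,0,0,0],[0,0,0,-0.09,0,0,0],[0,0,0,-0.105,0,0,0],[0,0,0,-0.115,0,0,0],[0,0,0,-0.115,0,0,0],[0,0,0,-0.115,0,0,0],[0.2,0,0,-0.115,0,0,0],[0.4,0,0,-0.115,0,0,0],[0.5,0,0,-0.115,0,0,0],[0.5,0,0,-0.115,0,0,0],[0.5,0,0,-0.08,0,0,0],[0.5,0,0,-0.03,0,0,0],[0.5,0,0,0.03,0,0,0],[0.5,0,0,0.06,0,0,0],[0.5,0,0,0.06,0,0,0],[0.5,0,0,0.06,0,0,0]],
])

```text
time: 7.25
eef_pos: [572.9, 287.0, 201.1]
tool_rot: [-0.001, 0.635, 0.772, -0.001]
contact_force: [0.7, -1.4, -0.2]
grip_width: 42.8
gripper_force: 0.0
```

Run:
```python
from h import *
wrist('w3'); cv2.imwrite('pics/w3s.png',cv2.resize(cv2.imread('pics/w3.png'),(320,240)))
```

```text
7.25 [572.8775004  286.98035076 201.14251627] [ 0.98124216  0.19276532 -0.00231601] 42.77031823540079 [ 0.73278777 -1.38237272 -0.20323307]
```

View pics/w3s.png

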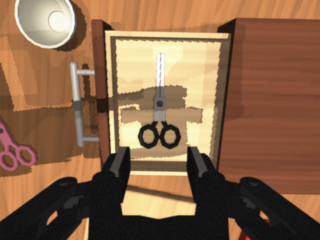

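Scissors lie flat in the drawer (tip 160,55; rings 159,135, inside all walls). Now the tongs.

Call:
jog_arm([
  [[0.9,-0.05,-0.3,0,0,0,-1.1],[0.9,-0.05,-0.3,0,0,0,-1.1],[0.9,-0.05,-0.3,0,0,0,-1.1],[0.9,-0.05,-0.3,0,0,0,-1.1],[0.9,-0.05,-0.3,0,0,0,-1.1],[0.9,-0.05,-0.3,0,0,0,-1.1],[0.9,-0.101,-0.615,-0.06,0,0,-2.229],[0.9,-0.101,-0.615,-0.06,0,0,-2.229],[0.9,-0.101,-0.615,-0.06,0,0,-2.229],[0.9,-0.101,-0.615,-0.06,0,0,-2.229],[0.9,-0.101,-0.615,-0.06,0,0,-2.229],[0.9,-0.101,-0.615,-0.06,0,0,-2.229],[0.9,-0.101,-0.615,-0.06,0,0,-2.229],[0.9,-0.101,-0.615,-0.06,0,0,-2.229],[0.9,-0.101,-0.615,-0.06,0,0,-2.229],[0.9,-0.101,-0.615,-0.06,0,0,-2.229],[0.9,-0.101,-0.615,-0.06,0,0,-2.229]],
])

```text
time: 9.43
eef_pos: [473.1, -327.2, 142.6]
tool_rot: [0.0, 0.973, -0.229, 0.0]
contact_force: [-0.3, 0.8, -0.3]
grip_width: 76.9
gripper_force: 0.0
```

Run:
```python
from h import *
wrist('w4')
for p in ([383,-283,24],[472.3,-327.6,24],[594,-340,24],[558,-419,24],[472.3+13,-327.6+26,24],[472.3-13,-327.6-26,24]): print(proj('w4',p))
```

```text
9.425 [ 473.11202226 -327.22123722  142.58741522] [-4.46526205e-01 -8.94770545e-01  1.41090562e-04] 76.86178845454873 [-0.26704372  0.80982262 -0.30144053]
[318.  362.8]
[318.1 231.3]
[244.   42.3]
[393.1  36.4]
[274.2 231.3]
[362.  231.3]
```

View pics/w4.png

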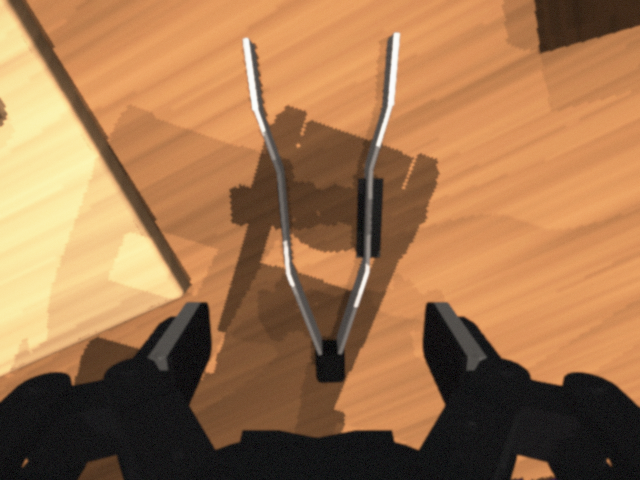

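Run:
```python
from h import *
g=lambda u,v,z=24:ray('w4',u,v,z)
L=[g(284,y)for y in(190,240)]; print('gripL',L,g(279,170),g(288,255)); print('gripR',g(369,190),g(369,240))
b1,b2=g(317,341),g(343,341); e1,e2=g(318,382),g(344,382);print('end',(b1+b2)/2,(e1+e2)/2)
t1,t2=g(246,39),g(397,34); m=(t1+t2)/2; print('tips',t1,t2,m)
h=(b1+b2)/2
d=(m-h)[:2]; l=np.hypot(*d); d/=l; print(l,np.degrees(np.arctan2(d[1],d[0])), 'grip',m[:2]-d*116)
```

```text
gripL [array([ 506.8, -320.3,   24. ]), array([ 477.1, -304.6,   24. ])] [ 519.5 -323.4   24. ] [ 466.5 -302.    24. ]
gripR [ 482.3 -369.2   24. ] [ 451.7 -355.2   24. ]
end [ 395.2 -298.7   24. ] [ 364.05 -284.35   24.  ]
tips [ 595.  -341.9   24. ] [ 558.2 -421.5   24. ] [ 576.6 -381.7   24. ]
199.4867414140599 -24.58657590846614 grip [ 471.11730049 -333.4361408 ]
```

Wrist picture: tongs' end block at (330,361), tips at (246,39)/(397,34), grip parts at 284 and 369; refined axis −24.6°, grip point (471,−333). Descend.

Call:
jog_arm([
  [[0.9,-0.002,-0.006,-0.06,0,0,0.035],[0.9,-0.002,-0.006,-0.1,0,0,0.035],[0.9,-0.002,-0.006,-0.125,0,0,0.035],[0.9,-0.002,-0.006,-0.135,0,0,0.035],[0.9,-0.002,-0.006,-0.14,0,0,0.035],[0.9,-0.002,-0.006,-0.14,0,0,0.035]],
])

```text
time: 10.22
eef_pos: [471.2, -334.1, 2.9]
tool_rot: [0.0, 0.977, -0.213, 0.001]
contact_force: [-0.0, -0.0, 0.2]
grip_width: 77.3
gripper_force: 0.0
```

Call:
jog_arm([
  [[0.9,0,0,-0.002,0,0,0],[0.75,0,0,-0.002,0,0,0],[0.7,0,0,-0.002,0,0,0],[0.66,0,0,-0.002,0,0,0],[0.62,0,0,-0.002,0,0,0],[0.62,0,0,-0.002,0,0,0],[0.62,0,0,-0.002,0,0,0],[0.62,0,0,-0.002,0,0,0]],
])

```text
time: 11.22
eef_pos: [471.5, -334.3, 1.8]
tool_rot: [0.001, 0.977, -0.213, 0.001]
contact_force: [0.1, 0.9, 7.9]
grip_width: 53.1
gripper_force: 13.0
```

Call:
jog_arm([
  [[0.62,0,0,0.02,0,0,0],[0.62,0,0,0.05,0,0,0],[0.62,0,0,0.09,0,0,0],[0.62,0,0,0.13,0,0,0],[0.62,0,0,0.13,0,0,0],[0.62,0,0,0.13,0,0,0],[0.62,0,0,0.13,0,0,0],[0.62,0,0,0.13,0,0,0]],
])

```text
time: 12.22
eef_pos: [470.2, -333.2, 129.0]
tool_rot: [-0.001, 0.977, -0.213, -0.001]
contact_force: [0.6, -0.5, -1.5]
grip_width: 53.3
gripper_force: 10.6
```

Lifted (grip 10.6 N, weight ~1.1 N). Carry over to the bun, gently.

Call:
jog_arm([
  [[0.62,0.01,0.04,0,0,0,0.04],[0.62,0.02,0.08,0,0,0,0.09],[0.62,0.03,0.12,0,0,0,0.14],[0.62,0.04,0.17,0,0,0,0.19],[0.62,0.05,0.22,0,0,0,0.24],[0.62,0.06,0.26,0,0,0,0.29],[0.62,0.07,0.3,0,0,0,0.34],[0.62,0.08,0.34,0,0,0,0.39],[0.62,0.084,0.365,0,0,0,0.42],[0.62,0.087,0.381,0,0,0,0.429],[0.62,0.087,0.381,0,0,0,0.429],[0.62,0.087,0.381,0,0,0,0.429],[0.62,0.087,0.381,0,0,0,0.429]],
])

```text
time: 13.85
eef_pos: [557.8, 46.2, 130.2]
tool_rot: [0.0, 1.0, -0.001, -0.0]
contact_force: [-0.4, -0.3, -1.2]
grip_width: 53.4
gripper_force: 10.6
```

Run:
```python
from h import *
wrist('w5'); print(proj('w5',[655,47,56]),proj('w5',[655,47,35])); c=save('side','s5')
a=cv2.imread('pics/w5.png'); b=cv2.resize(cv2.imread('pics/s5.png')[130:330,200:520],(480,300))
o=np.zeros((600,480,3),np.uint8);o[:300,:400]=cv2.resize(a,(400,300));o[300:]=b;cv2.imwrite('pics/m5.png',o)
```

```text
13.85 [557.75010562  46.2132224  130.24737885] [-1.80786785e-03 -9.99998352e-01  1.67117877e-04] 53.38755084667509 [-0.35384013 -0.31723945 -1.23425965]
[314.7  63.6] [314.9  68.4]
```

View pics/m5.png

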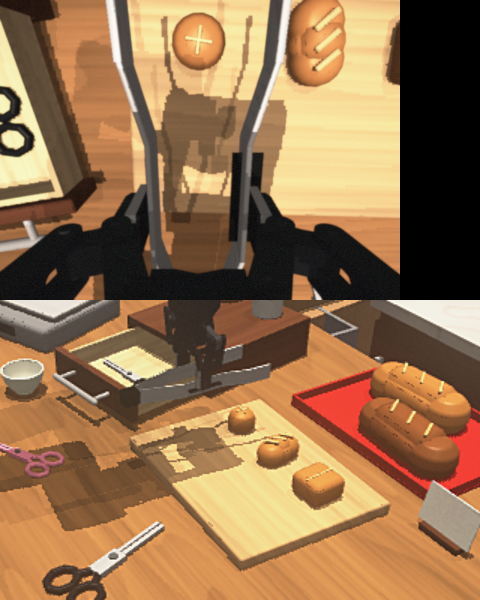

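Bun at (198,40) lies centred between the arms (119 and 278 on that row) and clear of the oval roll. Descend.

Call:
jog_arm([
  [[0.62,0,0,-0.03,0,0,0],[0.62,0,0,-0.055,0,0,0],[0.62,0,0,-0.075,0,0,0],[0.62,0,0,-0.09,0,0,0],[0.62,0,0,-0.098,0,0,0],[0.62,0,0,-0.102,0,0,0],[0.62,0,0,-0.102,0,0,0],[0.62,0,0,-0.102,0,0,0]],
])

```text
time: 14.95
eef_pos: [558.3, 47.3, 28.9]
tool_rot: [0.0, 1.0, -0.0, 0.001]
contact_force: [-0.7, -0.5, -1.2]
grip_width: 52.9
gripper_force: 10.6
```

Run:
```python
from h import *
wrist('w6'); save('side','s6')
a=cv2.resize(cv2.imread('pics/w6.png'),(400,300)); b=cv2.resize(cv2.imread('pics/s6.png')[150:290,270:470],(420,294))
o=np.zeros((600,420,3),np.uint8);o[:300,:400]=a;o[300:594]=b;cv2.imwrite('pics/m6.png',o)
```

```text
14.95 [558.28148363  47.25635941  28.86630054] [-1.65901397e-04 -9.99999977e-01  1.38520829e-04] 52.91046721771131 [-0.66444238 -0.46341656 -1.16211005]
```

View pics/m6.png

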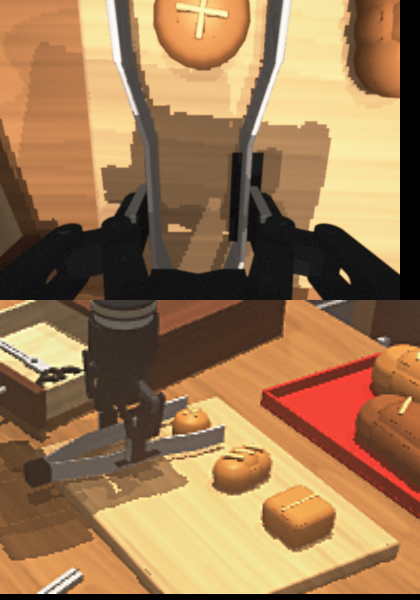

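The bun sits between the tip plates (side view 190,418), with everything clear. Close, reading the grip force.

Call:
jog_arm([
  [[0.6,0,0,-0.002,0,0,0],[0.57,0,0,-0.002,0,0,0],[0.54,0,0,-0.002,0,0,0],[0.52,0,0,-0.002,0,0,0],[0.5,0,0,-0.002,0,0,0],[0.48,0,0,-0.002,0,0,0],[0.46,0,0,-0.002,0,0,0],[0.44,0,0,-0.002,0,0,0],[0.42,0,0,-0.002,0,0,0],[0.4,0,0,-0.002,0,0,0],[0.4,0,0,-0.002,0,0,0],[0.4,0,0,-0.002,0,0,0]],
])

```text
time: 16.55
eef_pos: [557.8, 47.3, 26.3]
tool_rot: [0.0, 1.0, -0.0, 0.0]
contact_force: [-0.5, -0.2, -0.8]
grip_width: 39.3
gripper_force: 60.2
```

Call:
jog_arm([
  [[0.4,0,0,0.005,0,0,0],[0.4,0,0,0.015,0,0,0],[0.4,0,0,0.03,0,0,0],[0.4,0,0,0.045,0,0,0],[0.4,0,0,0.06,0,0,0],[0.4,0,0,0.075,0,0,0],[0.4,0,0,0.09,0,0,0],[0.4,0,0,0.105,0,0,0],[0.4,0,0,0.12,0,0,0],[0.4,0,0,0.135,0,0,0],[0.4,0,0,0.145,0,0,0],[0.4,0,0,0.15,0,0,0],[0.4,0,0,0.15,0,0,0],[0.4,0,0,0.15,0,0,0],[0.4,0,0,0.15,0,0,0],[0.4,0,0,0.15,0,0,0],[0.4,0,0,0.15,0,0,0]],
])

```text
time: 18.68
eef_pos: [557.8, 47.3, 176.1]
tool_rot: [-0.0, 1.0, -0.0, -0.0]
contact_force: [-0.3, -0.5, -1.7]
grip_width: 39.6
gripper_force: 60.4
```

Run:
```python
from h import *
wrist('w7'); save('scene','s7'); save('side','s7b'); s=status.sense(); print(s['gripper_force'],s['qvel'].round(4))
a=cv2.imread('pics/w6.png').astype(int);b=cv2.imread('pics/w7.png').astype(int)
# bun region in wrist frame should be unchanged (moves with the tool)
print('wrist diff bun',abs(a-b)[10:90,280:365].mean(),'elsewhere',abs(a-b)[10:90,480:600].mean())
# old bun place on board in side view: crust vs board colour; and bun's predicted raised place
for n,p in(('board spot',(655,47,22)),('raised bun',(655,47,185))):
    for f in('s7','s7b'):
        u,v=proj(f,p).astype(int); print(n,f,(u,v),cv2.imread('pics/'+f+'.png')[v-3:v+4,u-3:u+4,::-1].mean((0,1)).round())
i=cv2.imread('pics/side.png');j=cv2.imread('pics/s7b.png'); print('rolls diff',[abs(i[v-12:v+12,u-12:u+12].astype(int)-j[v-12:v+12,u-12:u+12]).mean().round(1) for u,v in((385,230),(412,251))],'bun start crust',i[207:214,358:365,::-1].mean((0,1)).round())
```

```text
18.675 [557.75434433  47.29198035 176.13129779] [-2.17508879e-04 -9.99999975e-01 -5.38467440e-05] 39.55120472020591 [-0.27819534 -0.51536582 -1.71598253]
60.412185858003795 [ 0.0012 -0.0021 -0.0014  0.0005 -0.0006 -0.0016]
wrist diff bun 19.267401960784312 elsewhere 55.01645833333333
board spot s7 (np.int64(253), np.int64(324)) [160. 119.  77.]
board spot s7b (np.int64(360), np.int64(214)) [163. 123.  81.]
raised bun s7 (np.int64(243), np.int64(265)) [242. 174.  93.]
raised bun s7b (np.int64(364), np.int64(155)) [179. 133.  90.]
rolls diff [np.float64(2.2), np.float64(1.1)] bun start crust [193. 131.  71.]
```

Run:
```python
from h import *
for f in('w6','w7'):
    a=cv2.cvtColor(cv2.imread('pics/'+f+'.png'),cv2.COLOR_BGR2HSV); m=((a[...,0]<15)&(a[...,1]>140)&(a[...,2]>90)).astype(np.uint8)
    m[:,450:]=0;m[:,:190]=0; n,l,s,c=cv2.connectedComponentsWithStats(m); k=s[1:,4].argmax()+1; print(f,s[k],c[k])
```

```text
w6 [  246     0   154   112 10108] [322.13563514  56.00860704]
w7 [  190     0    40   355 11380] [206.23084359 176.39499121]
```

Run:
```python
from h import *
for f in('w6','w7'):
    a=cv2.cvtColor(cv2.imread('pics/'+f+'.png'),cv2.COLOR_BGR2HSV)[:130,235:410]; m=((a[...,0]<15)&(a[...,1]>140)&(a[...,2]>90)).astype(np.uint8)
    n,l,s,c=cv2.connectedComponentsWithStats(m); k=s[1:,4].argmax()+1; print(f,s[k],c[k])
```

```text
w6 [   11     0   154   112 10108] [87.13563514 56.00860704]
w7 [    5     0   157   109 11069] [82.494986   53.06387208]
```

The bun appears the same size and in the same place in the wrist view after the 150 mm rise. It is therefore held in the tongs, and the force and weight readings agree. I'll hand in.

```bash
python3 -c "
from h import *
print(r.hand_in())"
```

```text
the job is handed in; nothing more can be done
None
```

I handed the job in with the scissors flat and released in the drawer and the bun held still in the tongs about 15 cm above the board; the hand-in gave no verdict, so whether it passed is not known.

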